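# Load the third tube rack into a bench shaker and clamp it

## Task

A micro-tube rack has been left on the front of the bench shaker's platform. Line it up and push it into the gap between the two racks already there until it is fully home, flush with them, without shifting them; then swing the hinged clamp bar right down over the racks, and last stand the swing bolt up into the slot at the bar's free end so that its knob sits over the bar (no tightening). Leave everything else on the bench where it is.

Things in the scene. Friction and masses are not known exactly. Their poses are not given: they have to be found in the camera images.
- shaker: fixed bench shaker, controls in front. Origin on the bench under its middle; x points to its back, y to its left, z up. Flat platform on top, x -142 to 148, y -111 to 115 mm, its mat 62 mm above the bench; the front half (x < 20) is bare. The rear half takes three racks side by side, lengthwise along x. Below and in front of the platform: housing to x = -190 mm, lower than 50 mm
- gap (a point): where the centre of the new rack belongs, half-way up the rack (x 83, y 0, z 78 mm on the shaker); axes as the shaker's. The gap between the neighbours is 53 mm wide, its mouth at x = 27 mm, where the racks' near ends lie; back stop with its face at x = 139.5 mm, 18 mm high; outer rails 14 mm high, inner faces at y = +-75 mm
- rack_new_center (a point): centre, half-way up, of the loose violet micro-tube rack standing on the platform's front: 48 mm wide (its x), 112 long (its y), 32 high with its tubes, 70-140 g. Plates 0-3 and 24-27 mm above its underside, solid end walls 1-26 mm, sides open between. Either end may go first. In the gap there is no room for fingers beside it: push its near end wall
- rack_left_center (a point): centre of the like, loose rack in the left place of the bay, against the left rail and the back stop
- rack_right_center (a point): centre of the like, loose rack in the right place of the bay, against the right rail and the back stop
- clamp_bar (a joint): hinge of the clamp bar, rad: 0 = down over the racks (stop), 1.57 = upright, up to 2.1 = leaning outwards to the left. Stiff (0.22 N m): stays where left; push it by its outer (top) face. Aluminium angle 32 mm wide, 6 thick, 222 long from its hinge. Down, it lies 96-102 mm above the bench; its front lip hangs to 71 mm, 3 mm before the racks' near ends, so it closes only on racks that are home
- bar_hinge (a point): point on the clamp bar's hinge axis (parallel to the shaker's x) in the middle of the bar's width and thickness, at x = 36, y = 108, z = 99 mm on the shaker
- bar_slot (a point): middle of the open slot (10 mm wide, open outwards) in the bar's free end, on its top face, 206 mm from the hinge; the end with the slot is 24 mm wide
- swing_bolt (a joint): pivot of the swing bolt, rad: 0 = upright in the bar's slot (stop), positive = leaning outwards to the shaker's right, at most 1.2. Stiff (0.06 N m): it stays where it is left. Pivot axis parallel to the shaker's x at x = 36, y = -98, z = 69 mm on the shaker
- bolt_knob (a point): middle of the bolt's black knurled knob, 28 mm across and 26 mm high, 50 mm from the pivot; z along the bolt. Upright, its underside is 4 mm above the bar's top face
- timer: white lab timer, 43 x 66 x 57 mm, bystander; origin under its middle
- amber_bottle: amber bottle, 55 mm across, 119 mm high, bystander; origin under its middle
- beaker: glass beaker, 53 mm across, 70 mm high, bystander; origin under its middle
- petri: petri dish, 60 mm across, 15 mm high, bystander; origin under its middle
- marker: marker pen lying on the bench at the left, 128 mm long, bystander; origin under its middle
Mind the look-alikes: they are no part of the job. What is shaped like the part that bears rack_new_center but pink is not meant.

How it is judged:
By the outcome, as a careful person would: the job done as asked, in the order asked, and still so for the second after the job is handed in, with the robot touching nothing.
It also fails if it takes over 64 s, if anything falls off the work surface, if the arm or the gripper's body presses on something with over 40 N, if the wrist force passes 120 N, or if a joint passes its speed limit or range.

## Robot

A 7-joint arm with a two-finger parallel gripper is mounted at the origin on a cart in front of the work surface, level with it; the furniture and walls round the work are solid. World frame = base frame: x ahead of the robot, y to its left, z up, the work surface at z = 0. Lengths are in m, angles in rad, forces in N, time in s.
With the tool pointing down it reaches from about 0.35 to 0.9 m from the base axis. Payload 8.1 kg.
Tool frame: the origin (TCP) lies on the front face of the gripper's body, between the roots of the fingers; the fingertips stand 66 mm ahead of it and the grasp point (between the pads) lies 47 mm ahead of it; z points along the fingers, y is the line along which they close (so a half turn about z gives the same grasp; the last joint's range is limited). The gripper opens to 92 mm and grips with 3 to 60 N. Pads are 19 mm wide; open, the fingers measure 130 mm over their backs; the gripper's body (75 mm by 190 mm) begins 47 mm behind the grasp point.
Start: joints at [-1.384, 0.434, 0.025, 1.573, -0.012, 1.134, -0.075], TCP at [0.179, 0.599, 0.292] pointing down, gripper open.
Joint ranges: [-2.62, 2.62], [-0.44, 2.09], [-1.27, 1.32], [0.08, 2.57], [-1.32, 4.46], [0.12, 2], [-2.74, 2.74]. Speed limits (rad/s): [2.22, 2.22, 3.01, 3.01, 3.14, 3.14, 3.14].

## Interface

Orientations are given as a 3x3 rotation matrix whose columns are the frame's x, y, z axes.
In Python, from rig import bot gives the robot as it stands.
- The arm moves only by the shell command python3 -m crank 'ROWS' [FORCE]. ROWS is JSON, a list that holds one entry, the list of rows, each a list of 7 numbers: the shift along the tool's x, y, z scaled (see below), then the turn, a rotation vector about the tool's x, y, z scaled (see below), then the gripper's target within -1 to 1 (fully open at 1, half-way at 0, shut at -1). A call has 1 to 10 rows; each row shifts and turns the commanded pose from where the row before left it, along the tool's axes as they then stand; what a row does not reach is not made up. The controller multiplies each number of a shift by 30 mm and each number of a turn by 5 degrees. A row lasts 1/8 s, in which the tool goes at most 62.5 mm and 10.7 degrees, less where a joint would pass 70% of its speed; a pose out of reach is approached as far as the arm can. A call with a number of a shift or a turn outside -1 to 1 is refused whole. A call with a gripper value outside its range is refused whole. The fingers move at their own pace and stop on an object; FORCE is the grip in N (left out, the last holds). Time passes only in rows, so rows that do not move let the fingers close. It gives the time, the measured TCP pose, the force, the opening and the grip force at its end, in the units of the state.
- bot.state(): the state, without advancing time (a new reading comes with each control period).
- bot.snapshot(name): name is "scene" or "top" or "wrist"; returns (picture, depth): 384x512x3 uint8, blue, green, red; 384x512 float32, m along the optical axis (not along the pixel's ray), 0 where there is no reading.
- bot.camera_params(name): a dict with "mtx" (3x3 intrinsics, pixels), "R" (3x3) and "t" (3): a world point X has camera coordinates R X + t. Camera axes: x right, y down, z forward; pixel columns grow to the right and rows downward; lengths in m; the calibration is good to about 2 mm. The wrist camera is an equidistant fisheye: a pixel r from the principal point sees the ray r / f radians off the axis. A picture is of the moment at which its call begins: read the wrist's pose just before it. camera_params takes no time and is no camera call; for the wrist camera it gives the pose at the moment of the call.
- bot.finish_job(): hands the job in; it is judged then, once.
The state is a dict: "t": time; "joints": joint angles; "qvel": joint speeds; "effort": joint torques, N m; "tcp_pos": TCP position; "tcp_rot": TCP orientation; "force": force on the tool from outside, world axes, zero at the start; "wrist_torque": the same for the moment, N m; "width": finger opening in m; "finger_force": force on a finger pad.
Only numpy, scipy, OpenCV 4.12 (cv2) and the standard library are available. Lean on these libraries where they do the work, as an engineer would, in place of code of your own. Each camera call takes 0.05 s, during which the arm holds its last target. There are 200 camera calls.

## Working session

There is one attempt and no reset: what is moved stays moved. The work goes in short steps, Python scripts to look and compute and a shell command to move; the robot and the scene stay as the last step left them, time stands still between calls to the robot, and variables do not carry over. Pictures are saved under pics/ and viewed, at most 10 in all, crops included, and the job is handed in when it is done.

```bash
mkdir -p pics; ls; python3 - <<'E'
from rig import bot
import cv2,numpy as np
s=bot.state();print(s)
a,d=bot.snapshot("scene");b,e=bot.snapshot("top")
np.savez("s0.npz",a=a,d=d,b=b,e=e)
cv2.imwrite("pics/scene.png",a);cv2.imwrite("pics/top.png",b)
for n in("scene","top","wrist"):print(n,bot.camera_params(n))
E
```

```text
pics
{'t': 0.0, 'joints': array([-1.38360565,  0.43523017,  0.02497241,  1.57409439, -0.01158289,
        1.13399306, -0.07514673]), 'qvel': array([-0.00142409,  0.00018594, -0.00089439,  0.0005082 ,  0.00072534,
        0.00116722, -0.00099865]), 'effort': array([-1.17270943e-04, -6.67837214e+01,  9.84888487e-01, -3.14473271e+01,
       -6.05750293e-02,  4.27895319e-02,  1.90894953e-04]), 'tcp_pos': array([0.17852873, 0.59853536, 0.29144147]), 'tcp_rot': array([[-9.58272655e-01,  2.85855612e-01, -2.97199980e-04],
       [ 2.85855722e-01,  9.58271411e-01, -1.55209360e-03],
       [-1.58876420e-04, -1.57228517e-03, -9.99998751e-01]]), 'force': array([ 0.83554983, -0.33005173, -0.14494798]), 'wrist_torque': array([-0.00507066, -0.06655227,  0.00604963]), 'finger_force': 0.0, 'width': 0.09239623769742418}
scene {'mtx': array([[394.75912087,   0.        , 255.47453746],
       [  0.        , 394.75912087, 193.25137368],
       [  0.        ,   0.        ,   1.        ]]), 'R': array([[-0.46756907,  0.88391642,  0.00842143],
       [ 0.68016299,  0.365841  , -0.63524693],
       [-0.56458
[... 163 characters left out ...]
       , 397.8999177 , 195.52274536],
       [  0.        ,   0.        ,   1.        ]]), 'R': array([[-0.02390391, -0.99969608, -0.00602996],
       [-0.99770757,  0.02423747, -0.0631835 ],
       [ 0.06331045,  0.00450581, -0.99798371]]), 't': array([0.060164  , 0.48775545, 1.56476978])}
wrist {'mtx': array([[297.31863964,   0.        , 258.42704995],
       [  0.        , 297.31863964, 187.75793734],
       [  0.        ,   0.        ,   1.        ]]), 'R': array([[ 2.86683924e-01,  9.58025198e-01, -2.16482467e-04],
       [ 9.27028793e-01, -2.77351386e-01,  2.52376357e-01],
       [ 2.41722868e-01, -7.25529298e-02, -9.67629127e-01]]), 't': array([-0.62363045, -0.03084441,  0.38831068])}
```

View pics/scene.png

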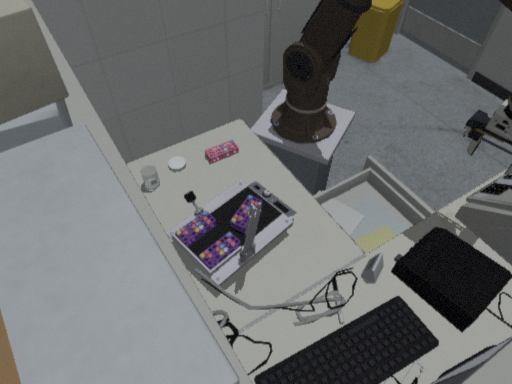

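View pics/top.png

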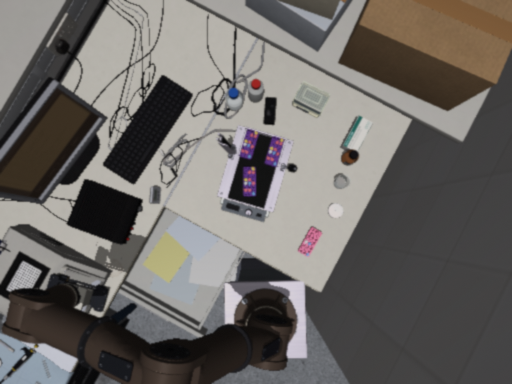

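The scene view shows the shaker with the violet rack lying along its front, the bar upright or leaning left, and the bolt leaning right. In the top view the shaker is around (255,170), the new rack (249,181), the neighbours (248,144) and (274,150), and the knob (292,167). The pink decoy is at (310,240). I'll zoom in.

```bash
cat > h.py <<'E'
import numpy as np,cv2
from rig import bot
def w(n,u,v,dep,P=None):
    P=P or bot.camera_params(n);K=P["mtx"]
    c=np.array([(u-K[0,2])/K[0,0],(v-K[1,2])/K[1,1],1])*dep
    return P["R"].T@(c-P["t"])
def wz(n,u,v,z,P=None):
    P=P or bot.camera_params(n);o=-P["R"].T@P["t"];K=P["mtx"]
    if n=="wrist":
        x,y=(u-K[0,2])/K[0,0],(v-K[1,2])/K[1,1];r=np.hypot(x,y)+1e-12
        c=np.array([np.sin(r)*x/r,np.sin(r)*y/r,np.cos(r)])
    else: c=np.array([(u-K[0,2])/K[0,0],(v-K[1,2])/K[1,1],1])
    d=P["R"].T@c
    return o+d*(z-o[2])/d[2]
def px(n,X,P=None):
    P=P or bot.camera_params(n);K=P["mtx"];c=P["R"]@np.asarray(X)+P["t"]
    if n=="wrist":
        r=np.hypot(c[0],c[1]);th=np.arctan2(r,c[2]);q=c[:2]/r*th
    else: q=c[:2]/c[2]
    return q*[K[0,0],K[1,1]]+K[:2,2]
E
python3 - <<'E'
import numpy as np,cv2
z=np.load("s0.npz")
c=z["b"][115:225,205:305];c=cv2.resize(c,None,fx=5.4,fy=5.4,interpolation=cv2.INTER_CUBIC)
for i in range(0,100,10):cv2.putText(c,str(205+i),(int(i*5.4),10),0,.35,(0,255,0));cv2.line(c,(int(i*5.4),12),(int(i*5.4),18),(0,255,0))
for i in range(0,110,10):cv2.putText(c,str(115+i),(0,int(i*5.4)+4),0,.35,(0,255,0))
cv2.imwrite("pics/topc.png",c)
E
```

```text
(no output)
```

View pics/topc.png

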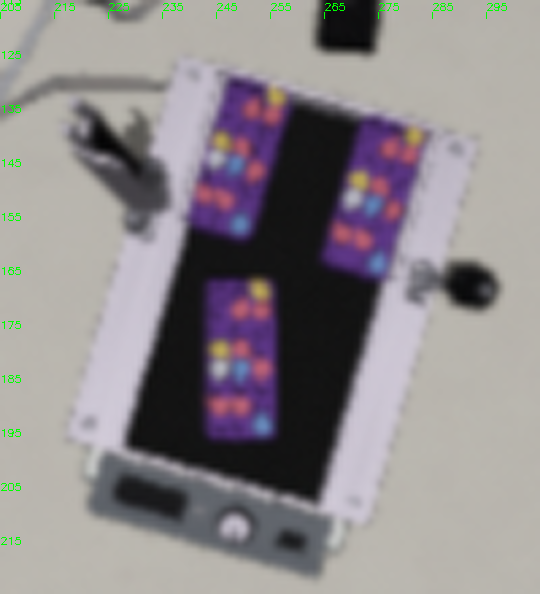

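```bash
python3 - <<'E'
from h import *
P=bot.camera_params("top")
f=lambda x,y,z:wz("top",205+x/5.4-.4,115+y/5.4-.4,z,P)
W=np.array([f(178,57,.062),f(478,140,.062),f(70,435,.062),f(365,520,.062)])[:,:2]
S=np.array([(148,115),(148,-111),(-142,115),(-142,-111)])/1e3
a=W-W.mean(0);b=S-S.mean(0)
th=np.arctan2((b[:,0]*a[:,1]-b[:,1]*a[:,0]).sum(),(a*b).sum())
R=np.array([[np.cos(th),-np.sin(th)],[np.sin(th),np.cos(th)]])
t=W.mean(0)-R@S.mean(0)
print("yaw",np.degrees(th),"t",t,"res",W-(S@R.T+t))
sh=lambda p:((np.asarray(p)[:2]-t)@R*1e3).round(1)
for n,cs in dict(new=[(205,280),(275,280),(275,438),(205,438)],left=[(228,80),(290,97),(250,238),(188,222)],right=[(366,115),(430,130),(385,278),(322,262)]).items():
    Q=np.array([f(x,y,.089) for x,y in cs]);ax=(Q[0]+Q[1]-Q[2]-Q[3])/2
    print(n,Q.mean(0),sh(Q.mean(0)),"len",np.linalg.norm(ax[:2]),"yaw rel",np.degrees(np.arctan2(ax[1],ax[0])-th), np.linalg.norm(Q[0]-Q[1]))
z=np.load("s0.npz")
# depth cloud in shaker frame above 110 mm (bar) and knob
for n,img,dep in(("top",z["b"],z["e"]),("scene",z["a"],z["d"])):
    P=bot.camera_params(n);K=P["mtx"];v,u=np.mgrid[0:384,0:512]
    c=np.stack([(u-K[0,2])/K[0,0]*dep,(v-K[1,2])/K[1,1]*dep,dep],-1)
    X=(c-P["t"])@P["R"];s=(X[...,:2]-t)@R
    m=(dep>0)&(abs(s[...,0]-.036)<.05)&(X[...,2]>.105)&(X[...,2]<.4)&(s[...,1]>-.2)&(s[...,1]<.32)
    q=np.c_[s[m],X[m][:,2]]*1e3;q=q[np.argsort(q[:,2])];print(n,len(q));print(q[::max(1,len(q)//14)].round())
    m=(dep>0)&(abs(s[...,0]-.036)<.03)&(X[...,2]>.066)&(X[...,2]<.16)&(s[...,1]>-.18)&(s[...,1]<-.112)
    q=np.c_[s[m],X[m][:,2]]*1e3;print("knob",len(q),q.mean(0),q.min(0),q.max(0))
E
```

```text
yaw -17.463874989444346 t [0.58991183 0.02232256] res [[-3.50928897e-03  8.97567043e-06]
 [-1.68222506e-03  1.04121007e-03]
 [ 1.54882918e-03 -3.86218347e-03]
 [ 3.64268485e-03  2.81199773e-03]]
new [0.53947596 0.04796126 0.089     ] [-55.8   9.3] len 0.1115388409397478 yaw rel 16.09704471967292 0.04931983282326085
left [0.6812759 0.0452611 0.089    ] [80.3 49.3] len 0.10492874448366973 yaw rel 0.4611115924484921 0.0455989628224041
right [ 0.65247885 -0.05063748  0.089     ] [ 81.6 -50.8] len 0.10977355645739427 yaw rel -0.756778017006765 0.0464837139545291
top 232
[[  54.  104.  106.]
 [  38. -147.  110.]
 [  24. -127.  115.]
 [  36. -131.  118.]
 [  44.  108.  126.]
 [  20.  107.  153.]
 [  21.  117.  178.]
 [  48.  119.  207.]
 [  43.  120.  227.]
 [  35.  124.  242.]
 [  21.  125.  260.]
 [  30.  130.  277.]
 [  21.  110.  280.]
 [  44.  133.  289.]
 [  44.  138.  314.]]
knob 67 [  33.77146858 -131.66387741  113.30043871] [  20.1585061  -148.9991907    88.08505432] [  48.91242198 -114.46454042  128.78242708]
scene 569
[[  56.  107.  105.]
 [  22. -131.  110.]
 [  33. -126.  115.]
 [  50.  115.  123.]
 [  49.  118.  144.]
 [  52.  118.  166.]
 [  38.  126.  186.]
 [  34.  128.  206.]
 [  36.  131.  224.]
 [  26.  109.  240.]
 [  53.  131.  257.]
 [  53.  137.  271.]
 [  30.  139.  281.]
 [  48.  141.  296.]
 [  46.  143.  318.]]
knob 112 [  38.39583319 -125.43022323  110.15882657] [  21.85441244 -145.31300287   85.59642253] [  51.48701835 -112.84730521  123.14300739]
```

The shaker is at (0.590, 0.022) with yaw about −17.4°, and the neighbours come out at (81, ±50) as they should. The new rack is at shaker (−56, 9), yawed about +16° relative to the shaker. The bar is at about 1.7 rad and the bolt at about 0.65 rad. The tool is already nearly aligned with the shaker, so I'll go above the front and look.

```bash
python3 -m crank '[[[-1,-1,0,0,0,0,1],[-1,-1,0,0,0,0,1],[-1,-1,0,0,0,0,1],[-1,-1,0,0,0,0,1],[-1,-1,0,0,0,0,1],[-1,-1,0,0,0,0,1],[-1,-1,0,0,0,0,1],[-1,-1,0,0,0,0,1],[-1,-1,0,0,0,0,1],[-1,-1,0,0,0,0,1]]]'
python3 -m crank '[[[-1,-1,0,0,0,0,1],[-1,-1,0,0,0,0,1],[-1,-1,0,0,0,0,1],[-0.9,-1,0,0,0,0,1],[0,-0.5,0,0,0,0,1],[0,0,0,0,0,0,1]]]'
python3 - <<'E'
from h import *
s=bot.state();print(s["t"],s["tcp_pos"],s["tcp_rot"])
P=bot.camera_params("wrist");a,d=bot.snapshot("wrist")
np.savez("w1.npz",a=a,d=d,**{k:P[k] for k in P});cv2.imwrite("pics/w1.png",a)
E
```

```text
t: 1.35
tcp_pos: [0.3807, 0.2243, 0.2921]
tcp_rot: [[-0.958, 0.286, -0.0], [0.286, 0.958, -0.0], [0.0, -0.0, -1.0]]
force: [1.2, 0.5, 0.4]
width: 0.0917
finger_force: 0.0
t: 2.1
tcp_pos: [0.4531, 0.0624, 0.292]
tcp_rot: [[-0.958, 0.287, -0.001], [0.287, 0.958, 0.0], [0.001, -0.0, -1.0]]
force: [0.4, 0.5, -0.7]
width: 0.0916
finger_force: 0.0
2.1 [0.45311342 0.06237774 0.29197346] [[-9.57818576e-01  2.87371775e-01 -1.01887148e-03]
 [ 2.87371898e-01  9.57819081e-01  2.70173504e-05]
 [ 9.83658570e-04 -2.66917311e-04 -9.99999481e-01]]
```

View pics/w1.png

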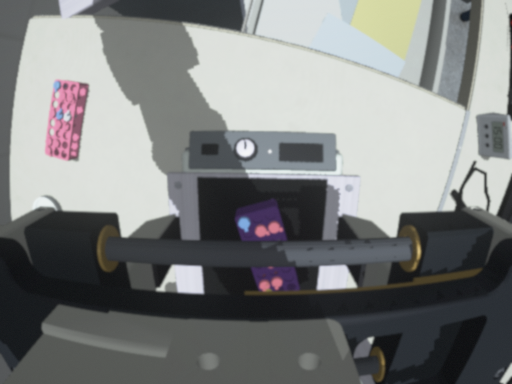

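The wrist image shows the platform's front edge from (168,173) to (359,177) and the new rack's near end at (236,211)–(276,200). The gripper hides everything ahead of that. I'll check these points against the top-camera estimate.

```bash
python3 - <<'E'
import cv2,numpy as np
a=np.load("w1.npz")["a"][120:300,150:380]
cv2.imwrite("pics/w1c.png",cv2.resize(a,None,fx=3.3,fy=3.3,interpolation=cv2.INTER_CUBIC))
E
```

```text
(no output)
```

View pics/w1c.png

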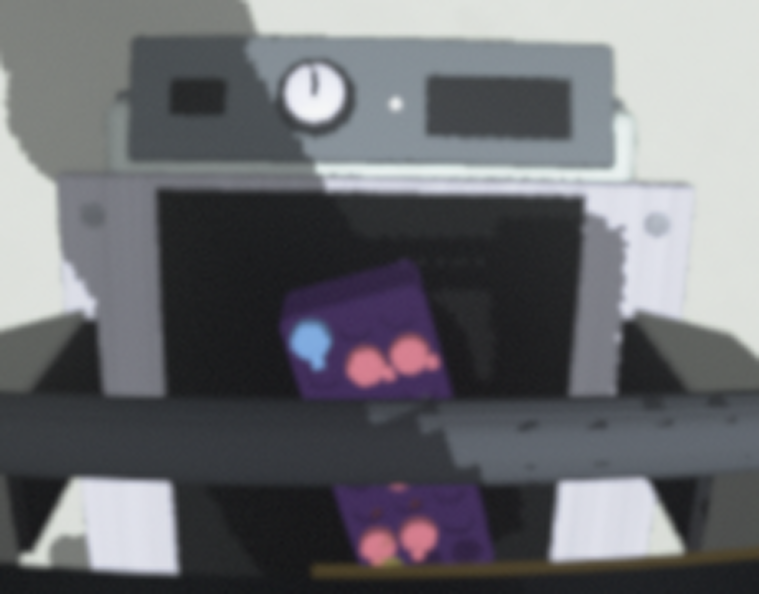

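```bash
python3 - <<'E'
from h import *
P=bot.camera_params("wrist");z=np.load("w1.npz");P={k:z[k] for k in("mtx","R","t")}
f=lambda x,y,zz:wz("wrist",150+x/3.3-.4,120+y/3.3-.4,zz,P)[:2]
L,Rr=f(692,182,.062),f(57,172,.062);e=L-Rr
th=np.arctan2(e[1],e[0])-np.pi/2;print("width",np.linalg.norm(e),"yaw",np.degrees(th))
for th in(th,np.radians(-17.2)):
    R=np.array([[np.cos(th),-np.sin(th)],[np.sin(th),np.cos(th)]])
    t=(L+Rr)/2-R@[-.142,.002];print("t",t)
    r=[f(*p,.089) for p in((283,325),(360,562),(418,284),(492,562))]
    for q in(r[1]-r[0],r[3]-r[2]):print("side yaw",np.degrees(np.arctan2(q[1],q[0])-th))
    n=(r[0]+r[2])/2;q=(r[1]+r[3]-r[0]-r[2]);q/=np.linalg.norm(q)
    print("nearend w",n,"wid",np.linalg.norm(r[2]-r[0]),"centre",n+q*.056,"sh",(n+q*.056-t)@R*1e3, "grasp",n+q*.016,"dir",np.degrees(np.arctan2(q[1],q[0])))
E
```

```text
width 0.22050295616171584 yaw -17.653592513780836
t [0.58826541 0.02266414]
side yaw 16.1074091561266
side yaw 16.2828295565652
nearend w [0.48587486 0.04869923] wid 0.045216314926397244 centre [0.54185688 0.04728037] sh [-51.68818714   9.38307621] grasp [0.50186972 0.04829384] dir -1.4518496349483336
t [0.58861719 0.02373196]
side yaw 15.653816642345761
side yaw 15.829237042784364
nearend w [0.48587486 0.04869923] wid 0.045216314926397244 centre [0.54185688 0.04728037] sh [-51.63256836   8.66788234] grasp [0.50186972 0.04829384] dir -1.4518496349483336
```

```bash
cat >> h.py <<'E'
TH=np.radians(-17.5);SR=np.array([[np.cos(TH),-np.sin(TH),0],[np.sin(TH),np.cos(TH),0],[0,0,1]]);ST=np.array([.589,.0227,0])
def sh(p): return (np.asarray(p)-ST)@SR*1e3      # world -> shaker mm
def ws(*p): return SR@(np.array(p)/1e3)+ST       # shaker mm -> world
def go(target,L=.066):                            # units for the tip to reach target (world)
    s=bot.state();tip=s["tcp_pos"]+L*s["tcp_rot"][:,2]
    print("t",s["t"],"tip sh",sh(tip).round(1),"F",s["force"].round(1),"w",round(s["width"]*1e3,1),"units",(s["tcp_rot"].T@(target-tip)/.03).round(2))
    D=np.array([[-1,0,0],[0,1,0],[0,0,-1.]]); 
    print("tool axes in shaker frame\n",(SR.T@s["tcp_rot"]).round(3))
E
python3 -m crank '[[[0,0,0,0,0,-1,1],[0,0,0,0,0,-1,1],[0,0,0,0,0,-1,1],[0,0,0,0,-1,0,1],[0,0,0,0,-1,0,1],[0,0,0,0,-1,0,1],[0,0,0,0,-1,0,1],[0,0,0,0,-1,0,1],[0,0,0,0,-1,0,1],[0,0,0,0,0,0,1]]]'
python3 -c "
from h import *
go(np.array([.506,.0482,.115]));go(np.array([.506,.0482,.070]));print(bot.state()['tcp_rot'])"
```

```text
t: 3.4
tcp_pos: [0.4524, 0.0642, 0.2917]
tcp_rot: [[-0.866, 0.024, 0.499], [0.021, 1.0, -0.012], [-0.499, -0.0, -0.867]]
force: [0.2, -0.8, -0.0]
width: 0.0918
finger_force: 0.0
t 3.4 tip sh [-111.2    7.7  234.5] F [ 0.2 -0.8 -0. ] w 91.8 units [ 1.38 -0.49  3.8 ]
tool axes in shaker frame
 [[-0.833 -0.277  0.479]
 [-0.241  0.961  0.138]
 [-0.499 -0.    -0.867]]
t 3.4 tip sh [-111.2    7.7  234.5] F [ 0.2 -0.8 -0. ] w 91.8 units [ 2.13 -0.49  5.1 ]
tool axes in shaker frame
 [[-0.833 -0.277  0.479]
 [-0.241  0.961  0.138]
 [-0.499 -0.    -0.867]]
[[-8.66421561e-01  2.42630698e-02  4.98723353e-01]
 [ 2.09577564e-02  9.99705598e-01 -1.22265674e-02]
 [-4.98873182e-01 -1.41239096e-04 -8.66674984e-01]]
```

```bash
python3 -m crank '[[[0.35,-0.12,0.95,0,0,0,1],[0.35,-0.12,0.95,0,0,0,1],[0.35,-0.12,0.95,0,0,0,1],[0.33,-0.13,0.95,0,0,0,1],[0.25,0,0.43,0,0,0,1],[0.25,0,0.43,0,0,0,1],[0.25,0,0.43,0,0,0,1],[0,0,0,0,0,0,1]]]'
python3 -c "
from h import *
go(np.array([.506,.0482,.070]))
a,d=bot.snapshot('top');cv2.imwrite('pics/t2.png',cv2.resize(a[115:225,205:305],None,fx=5.4,fy=5.4,interpolation=cv2.INTER_CUBIC))"
```

```text
t: 4.4
tcp_pos: [0.4733, 0.0456, 0.1537]
tcp_rot: [[-0.864, 0.034, 0.503], [0.022, 0.999, -0.031], [-0.503, -0.016, -0.864]]
force: [0.4, -0.7, -0.2]
width: 0.0919
finger_force: 0.0
t 4.4 tip sh [-84.9  -4.9  96.7] F [ 0.4 -0.7 -0.2] w 91.9 units [0.47 0.17 0.75]
tool axes in shaker frame
 [[-0.83  -0.268  0.489]
 [-0.239  0.963  0.122]
 [-0.503 -0.016 -0.864]]
```

View pics/t2.png

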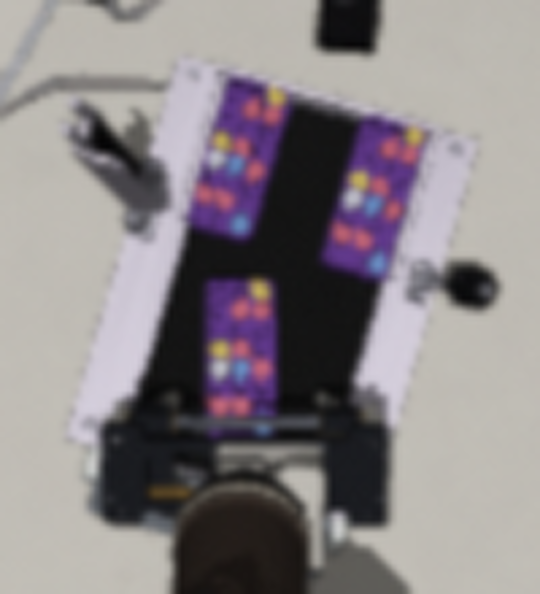

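The top view shows the fingers straddling the rack's near end, with nothing moved. I'll finish the descent and close gently.

```bash
python3 -m crank '[[[0.24,0.09,0.36,0,0,0,1],[0.23,0.08,0.36,0,0,0,1],[0,0,0,0,0,0,1]]]' >/dev/null
python3 -c "
from h import *
go(np.array([.506,.0482,.070]))"
python3 -m crank '[[[0,0,0,0,0,0,-0.2],[0,0,0,0,0,0,-0.4],[0,0,0,0,0,0,-0.4],[0,0,0,0,0,0,-0.4],[0,0,0,0,0,0,-0.4],[0,0,0,0,0,0,-0.4]]]' 10
```

```text
t 4.825 tip sh [-88.   -0.8  71.3] F [ 0. -0. -0.] w 92.0 units [-0.01 -0.01  0.06]
tool axes in shaker frame
 [[-0.83  -0.268  0.489]
 [-0.239  0.963  0.122]
 [-0.503 -0.016 -0.864]]
t: 5.58
tcp_pos: [0.4714, 0.0505, 0.1284]
tcp_rot: [[-0.863, 0.034, 0.503], [0.022, 0.999, -0.029], [-0.504, -0.014, -0.864]]
force: [-0.0, 0.3, 1.5]
width: 0.0479
finger_force: 10.0
```

```bash
python3 -m crank '[[[0,0.07,0,0.26,0.01,0.45,-0.4],[0,0.07,0,0.26,0.01,0.45,-0.4],[0,0.07,0,0.26,0.01,0.45,-0.4],[0,0.07,0,0.26,0.01,0.45,-0.4],[0,0.07,0,0.26,0.01,0.45,-0.4],[0,0.07,0,0.26,0.01,0.45,-0.4],[0,0,0,0,0,0,-0.4]]]'
python3 -c "
from h import *
go(ws(-60,0,71))"
```

```text
t: 6.45
tcp_pos: [0.4737, 0.0633, 0.1284]
tcp_rot: [[-0.826, 0.301, 0.477], [0.253, 0.954, -0.162], [-0.503, -0.013, -0.864]]
force: [1.0, -0.2, 4.6]
width: 0.0479
finger_force: 10.0
t 6.45 tip sh [-89.    3.3  71.4] F [ 1.  -0.2  4.6] w 47.9 units [-0.83 -0.11  0.5 ]
tool axes in shaker frame
 [[-0.864 -0.     0.503]
 [-0.007  1.    -0.011]
 [-0.503 -0.013 -0.864]]
```

```bash
python3 -m crank '[[[-0.28,-0.03,0.17,0,0,0,-0.4],[-0.28,-0.04,0.17,0,0,0,-0.4],[-0.27,-0.04,0.16,0,0,0,-0.4],[0,0,0,0,0,0,-0.4]]]' >/dev/null
python3 -c "
from h import *
go(ws(-60,0,71))
a,d=bot.snapshot('top');c=cv2.resize(a[115:225,205:305],None,fx=5.4,fy=5.4,interpolation=cv2.INTER_CUBIC)
P=bot.camera_params('top')
for x0,x1,y0,y1 in((27,139,-26.5,26.5),):
    q=[((px('top',ws(*p,89),P)-[205,115]+.5)*5.4).astype(int) for p in((x0,y0),(x1,y0),(x1,y1),(x0,y1))]
    cv2.polylines(c,[np.array(q)],True,(0,255,0),1)
cv2.imwrite('pics/t3.png',c)"
```

```text
t 6.95 tip sh [-59.8  -0.6  70.9] F [2.9 0.6 1.5] w 47.6 units [ 0.    0.02 -0.01]
tool axes in shaker frame
 [[-0.864 -0.     0.503]
 [-0.007  1.    -0.011]
 [-0.503 -0.013 -0.864]]
```

View pics/t3.png

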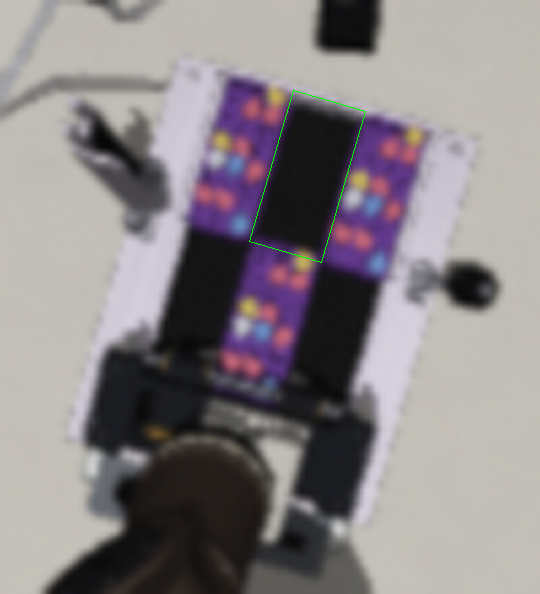

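The rack is now lengthwise, just in front of the mouth. I'll measure its edges against the gap numerically.

```bash
cat > edges.py <<'E'
from h import *
def run(xs_gap=(35,45,55),xs_new=(-30,-20,-10,0,10)):
    a,d=bot.snapshot('top');a=a.astype(np.float32);P=bot.camera_params('top')
    ys=np.arange(-60,60.1,.5)
    def prof(x):
        q=np.array([px('top',ws(x,y,89),P) for y in ys],np.float32)
        s=cv2.remap(a,q[None,:,0],q[None,:,1],cv2.INTER_LINEAR)[0];return s[:,0]   # blue
    for nm,xs in(("gap",xs_gap),("new",xs_new)):
        p=np.mean([prof(x) for x in xs],0);m=(p>60).astype(int);c=np.flatnonzero(np.diff(m))
        print(nm,[(float(ys[i]),int(np.sign(m[i+1]-m[i]))) for i in c],p[::10].astype(int))
        if nm=="new":
            for x in xs:
                p=prof(x);m=(p>60).astype(int);c=np.flatnonzero(np.diff(m));print(x,[float(ys[i]) for i in c])
if __name__=="__main__":run()
E
python3 edges.py
```

```text
gap [(-24.5, -1), (24.0, 1)] [140 124 124 131 126 118 110  65  31  25  24  26  25  26  25  23  30  69
 129 149 142 132 126 120 122]
new [(-26.5, 1), (25.0, -1)] [ 20  20  20  19  20  20  28  78 120 124 121 128 131 128 133 133 116  61
  25  20  20  20  20  20  20]
-30 [-26.5, 25.5]
-20 [-27.0, 23.0]
-10 [-26.5, 25.0]
0 [-26.5, 25.0]
10 [-26.5, 25.0]
```

```bash
python3 -m crank '[[[-0.35,0.02,0.2,0,0,0,-0.4],[-0.35,0,0.2,0,0,0,-0.4],[-0.35,0,0.2,0,0,0,-0.4],[0,0,0,0,0,0,-0.4]]]' |grep -E "force|width"
python3 -c "
from h import *
go(ws(11,0,71))"; python3 edges.py
```

```text
force: [0.6, 0.0, -1.5]
width: 0.0473
finger_force: 10.0
t 7.55 tip sh [-23.6  -0.3  70.8] F [ 0.6  0.  -1.5] w 47.3 units [-1.    0.01  0.57]
tool axes in shaker frame
 [[-0.865  0.001  0.503]
 [-0.006  1.    -0.012]
 [-0.502 -0.014 -0.864]]
gap [] [139 124 124 130 126 118 113 103 114 116 114 114 117 124 130 127 113  97
 130 149 142 132 125 119 122]
new [(-26.5, 1), (25.0, -1)] [ 25  23  20  19  20  22  31  70 109 121 121 126 131 128 129 130 109  63
  30  22  20  20  20  21  22]
-30 [-23.5, 23.5]
-20 [-27.0, 26.5]
-10 [-26.5, 25.0]
0 [-26.5, 25.0]
10 [-26.5, 25.5]
```

In freely. Continue to the finger limit.

```bash
python3 -m crank '[[[-0.33,0.01,0.19,0,0,0,-0.4],[-0.33,0,0.19,0,0,0,-0.4],[-0.33,0,0.19,0,0,0,-0.4],[0,0,0,0,0,0,-0.4]]]' |grep -E "force|width"
python3 -c "
from h import *
go(ws(-40,0,80))
a,d=bot.snapshot('top');cv2.imwrite('pics/t4.png',cv2.resize(a[115:225,205:305],None,fx=5.4,fy=5.4,interpolation=cv2.INTER_CUBIC))"; python3 edges.py
```

```text
force: [-0.6, -0.2, -0.6]
width: 0.0475
finger_force: 10.0
t 8.1 tip sh [10.1  0.2 70.9] F [-0.6 -0.2 -0.6] w 47.5 units [ 1.29 -0.01 -1.1 ]
tool axes in shaker frame
 [[-0.865  0.001  0.502]
 [-0.006  1.    -0.012]
 [-0.502 -0.014 -0.865]]
gap [] [139 124 124 130 126 118 111  97 119 124 123 138 144 129 128 138 122 102
 131 148 142 132 125 120 122]
new [(-48.0, 1), (24.0, -1)] [ 36  36  49  68  74  78  77  88 103 102  86  76  76  76  77  79  76  56
  36  29  28  28  28  28  30]
-30 [-52.0, -13.5]
-20 [-52.0, 25.5]
-10 [-20.5, -7.5]
0 [-55.0, -24.5, 29.0]
10 [-26.0, 25.0]
```

View pics/t4.png

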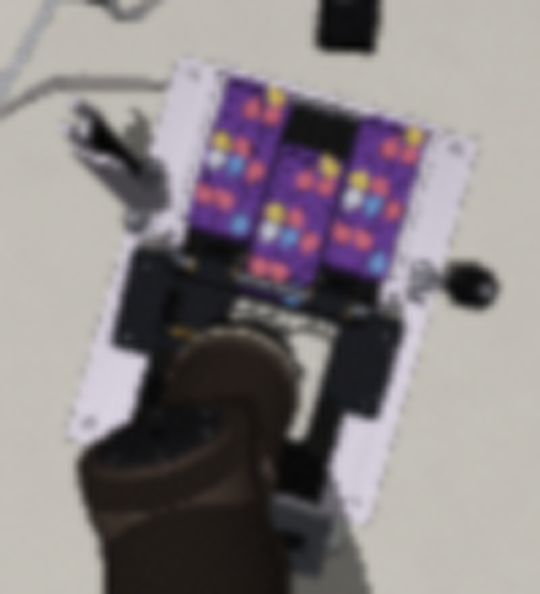

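Inserted about two thirds, and the neighbours haven't moved. I'll release, retreat, tilt 10° more, and close.

```bash
python3 -m crank '[[[0,0,0,0,0,0,0.2],[0,0,0,0,0,0,0.3],[0,0,0,0,0,0,0.3],[0,0,0,0,0,0,0.3],[0.43,0,-0.25,0,0,0,0.3],[0.43,0,-0.25,0,0,0,0.3],[0.43,0,-0.35,0,0,0,0.3],[0.43,0,-0.35,0,-1,0,-1],[0,0,0,0,-1,0,-1],[0,0,0,0,0,0,-1]]]' |grep -E "force|width"
python3 -m crank '[[[0,0,0,0,0,0,-1],[0,0,0,0,0,0,-1],[0,0,0,0,0,0,-1],[0,0,0,0,0,0,-1]]]' |grep -E "force|width"
python3 -c "
from h import *
go(ws(-20,0,76));go(ws(19.5,0,76))"; python3 edges.py
```

```text
force: [-0.5, -0.8, 0.0]
width: 0.0343
finger_force: 0.0
force: [-0.6, 0.6, -0.5]
width: 0.0004
finger_force: 0.0
t 9.95 tip sh [-40.9  -1.8  80.8] F [-0.6  0.6 -0.5] w 0.4 units [-0.44  0.07  0.56]
tool axes in shaker frame
 [[-0.778  0.004  0.628]
 [-0.009  1.    -0.018]
 [-0.628 -0.02  -0.778]]
t 9.95 tip sh [-40.9  -1.8  80.8] F [-0.6  0.6 -0.5] w 0.4 units [-1.47  0.07  1.39]
tool axes in shaker frame
 [[-0.778  0.004  0.628]
 [-0.009  1.    -0.018]
 [-0.628 -0.02  -0.778]]
gap [] [139 124 124 130 126 118 111  96 117 123 123 135 145 128 124 140 124 102
 131 149 142 132 125 119 122]
new [(-23.5, 1), (22.5, -1)] [20 19 19 19 19 20 22 47 81 97 96 83 79 79 79 79 72 45 23 20 20 20 20 20
 20]
-30 []
-20 []
-10 [-24.5, 24.0]
0 [-26.0, 26.0]
10 [-26.0, 25.0]
```

```bash
python3 -m crank '[[[-0.22,0.03,0.28,0,0,0,-1],[-0.22,0.04,0.28,0,0,0,-1],[-0.26,0,0.21,0,0,0,-1],[-0.26,0,0.21,0,0,0,-1],[-0.26,0,0.21,0,0,0,-1],[0,0,0,0,0,0,-1]]]' |grep -E "force|width"
python3 -c "
from h import *
go(ws(19.5,0,76))"
```

```text
force: [-0.2, -0.9, -0.0]
width: 0.0005
finger_force: 0.0
t 10.75 tip sh [10.8 -0.2 76.1] F [-0.2 -0.9 -0. ] w 0.5 units [-0.22  0.01  0.19]
tool axes in shaker frame
 [[-0.777  0.005  0.629]
 [-0.009  1.    -0.019]
 [-0.629 -0.02  -0.777]]
```

```bash
for i in 1; do python3 -m crank '[[[-0.08,0,0.06,0,0,0,-1],[-0.08,0,0.06,0,0,0,-1],[0,0,0,0,0,0,-1]]]' |grep -E "force:"; python3 -m crank '[[[-0.06,0,0.05,0,0,0,-1],[0,0,0,0,0,0,-1]]]' |grep -E "force:"; done
python3 -c "
from h import *
go(ws(19.5,0,76))
a,d=bot.snapshot('top');cv2.imwrite('pics/t5.png',cv2.resize(a[115:195,215:300],None,fx=7,fy=7,interpolation=cv2.INTER_CUBIC))"
```

```text
force: [-0.0, -0.6, -0.1]
finger_force: 0.1
force: [-0.5, -0.2, 0.3]
finger_force: 0.2
t 11.375 tip sh [18.3 -0.  76.1] F [-0.5 -0.2  0.3] w 0.2 units [-0.03  0.    0.03]
tool axes in shaker frame
 [[-0.778  0.004  0.628]
 [-0.01   1.    -0.018]
 [-0.628 -0.02  -0.778]]
```

View pics/t5.png

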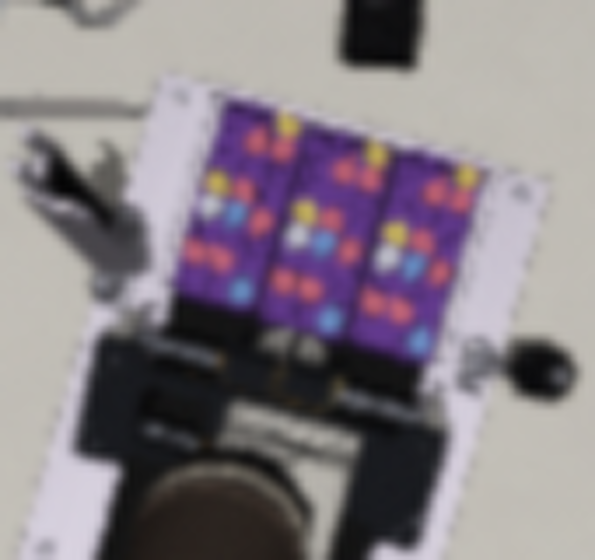

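The top view shows all three racks nearly flush. The yellow tubes at (288,125), (376,155) and (467,178) put the middle one about 2 mm short. I'll push until the force rises.

```bash
for i in 1; do python3 -m crank '[[[-0.04,0,0.03,0,0,0,-1],[0,0,0,0,0,0,-1]]]' |grep -E "force:"; python3 -m crank '[[[-0.03,0,0.02,0,0,0,-1],[0,0,0,0,0,0,-1]]]' |grep -E "^force:|pos"; python3 -m crank '[[[-0.03,0,0.02,0,0,0,-1],[0,0,0,0,0,0,-1]]]' |grep -E "^force:|pos"; done
python3 -c "
from h import *
go(ws(19.5,0,76))"
```

```text
force: [-0.3, 0.0, 0.2]
finger_force: 0.2
tcp_pos: [0.5696, 0.03, 0.1276]
force: [-0.2, 0.1, -1.7]
tcp_pos: [0.5703, 0.0299, 0.1275]
force: [-2.6, 0.7, 0.6]
t 12.175 tip sh [21.5  0.1 76.1] F [-2.6  0.7  0.6] w 0.5 units [ 0.05 -0.   -0.04]
tool axes in shaker frame
 [[-0.778  0.003  0.628]
 [-0.01   1.    -0.018]
 [-0.628 -0.02  -0.778]]
```

```bash
for i in 1; do python3 -m crank '[[[-0.02,0,0.015,0,0,0,-1],[0,0,0,0,0,0,-1]]]' |grep -E "^force:|pos";python3 -m crank '[[[-0.02,0,0.015,0,0,0,-1],[0,0,0,0,0,0,-1]]]' |grep -E "^force:|pos"; done
python3 -c "
from h import *
go(ws(19.5,0,76))"
```

```text
tcp_pos: [0.5707, 0.0298, 0.1273]
force: [-4.7, 1.5, 0.4]
tcp_pos: [0.571, 0.0297, 0.1272]
force: [-7.6, 3.0, 4.1]
t 12.675 tip sh [22.1  0.2 75.8] F [-7.6  3.   4.1] w 0.4 units [ 0.06 -0.01 -0.06]
tool axes in shaker frame
 [[-0.779  0.003  0.627]
 [-0.011  1.    -0.017]
 [-0.627 -0.02  -0.779]]
```

The force ramp shows the rack is home against the stop. I'll retreat, rise and level the tool.

```bash
python3 -m crank '[[[0.39,0,-0.31,0,0,0,-1],[0.78,0,-0.63,0,0,0,-1],[0.78,0,-0.63,0,0,0,-1],[0,0,-1,0,0,0,-1],[0,0,-1,0,1,0,-1],[0,0,-1,0,1,0,-1],[0,0,-1,0,1,0,-1],[0,0,-1,0,1,0,-1],[0,0,-1,0,1,0,-1],[0,0,-1,0,1,0,-1]]]' |grep -E "^force:|pos"
python3 -m crank '[[[0,0,0,0,1,0,-1],[0,0,0,0,1,0,-1],[0,0,0,0,0,0,-1]]]' |grep -E "^force:|pos"
python3 - <<'E'
from h import *
go(ws(-100,195,282));go(ws(36,195,282))
a,d=bot.snapshot('top');c=cv2.resize(a[115:195,215:300],None,fx=7,fy=7,interpolation=cv2.INTER_CUBIC);cv2.imwrite('pics/t6.png',c)
# near-end edges along x for the three racks, + depth bar
P=bot.camera_params('top');af=a.astype(np.float32);xs=np.arange(0,160,.5)
for nm,y0 in(("L",50),("M",0),("R",-50)):
    pr=[]
    for dy in(-15,-8,0,8,15):
        q=np.array([px('top',ws(x,y0+dy,89),P) for x in xs],np.float32)
        pr.append(cv2.remap(af,q[None,:,0],q[None,:,1],cv2.INTER_LINEAR)[0][:,0])
    p=np.mean(pr,0);print(nm,[float(xs[i]) for i in np.flatnonzero(np.diff((p>60).astype(int)))])
E
```

```text
tcp_pos: [0.4204, 0.0729, 0.2695]
force: [0.6, -1.3, -0.6]
tcp_pos: [0.4224, 0.072, 0.2688]
force: [0.3, 0.5, -0.6]
t 14.3 tip sh [-165.5   -7.1  203.5] F [ 0.3  0.5 -0.6] w 0.7 units [-2.33  6.64 -2.73]
tool axes in shaker frame
 [[-0.992  0.031  0.124]
 [ 0.024  0.998 -0.06 ]
 [-0.126 -0.057 -0.99 ]]
t 14.3 tip sh [-165.5   -7.1  203.5] F [ 0.3  0.5 -0.6] w 0.7 units [-6.83  6.78 -2.16]
tool axes in shaker frame
 [[-0.992  0.031  0.124]
 [ 0.024  0.998 -0.06 ]
 [-0.126 -0.057 -0.99 ]]
L [24.5]
M [25.0]
R [24.5]
```

```bash
python3 -m crank '[[[0,0,-1,-0.33,0.7,0,-1],[0,0,-1,-0.33,0.7,0,-1],[0,1,-0.8,0,0,0,-1],[0,1,0,0,0,0,-1],[0,1,0,0,0,0,-1],[0,1,0,0,0,0,-1],[0,1,0,0,0,0,-1],[0,1,0,0,0,0,-1],[0,1,0,0,0,0,-1],[0,0,0,0,0,0,-1]]]' |grep -E "^force:|pos"
python3 -c "
from h import *
go(ws(36,195,282))"
```

```text
tcp_pos: [0.4845, 0.2776, 0.3518]
force: [0.3, -0.0, -0.7]
t 15.6 tip sh [-176.   211.7  285.8] F [ 0.3 -0.  -0.7] w 0.3 units [-7.08 -0.4   0.16]
tool axes in shaker frame
 [[-1.     0.022  0.004]
 [ 0.022  1.    -0.   ]
 [-0.004  0.    -1.   ]]
```

```bash
python3 -m crank '[[[-1,0,0,0,0,0,-1],[-1,0,0,0,0,0,-1],[-1,0,0,0,0,0,-1],[-1,0,0,0,0,0,-1],[-1,0,0,0,0,0,-1],[-1,0,0,0,0,0,-1],[-1,-0.2,0,0,0,0,-1],[0,-0.2,0.15,0,0,0,-1],[0,0,0,0,0,0,-1]]]' |grep -E "^force:|pos"
python3 - <<'E'
from h import *
go(ws(36,195,277))
a,d=bot.snapshot('scene');P=bot.camera_params('scene')
c=a[120:290,150:320].copy();c=cv2.resize(c,None,fx=3.5,fy=3.5,interpolation=cv2.INTER_CUBIC);cv2.imwrite('pics/s7.png',c)
E
```

```text
tcp_pos: [0.6793, 0.1952, 0.3485]
force: [-0.4, -0.7, -0.3]
t 16.725 tip sh [ 34.4 191.7 282.5] F [-0.4 -0.7 -0.3] w 0.4 units [-0.05  0.11  0.18]
tool axes in shaker frame
 [[-1.     0.026  0.003]
 [ 0.026  1.    -0.   ]
 [-0.003 -0.    -1.   ]]
```

View pics/s7.png

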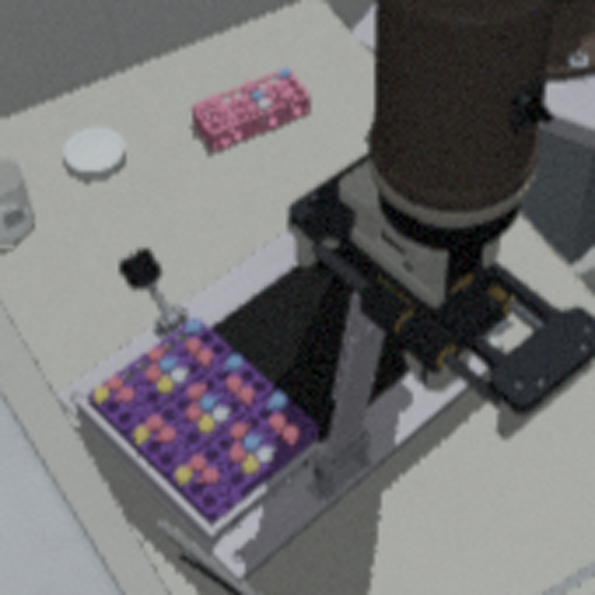

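The picture shows the finger left of the leaning bar and the racks flush. I'll start the arc.

```bash
python3 -m crank '[[[-0.04,-0.7,0.09,0,0,0,-1],[-0.02,-0.7,0.09,0,0,0,-1],[-0.02,-0.48,0,0,0,0,-1],[-0.02,-0.48,0,0,0,0,-1],[-0.02,-0.48,0,0,0,0,-1],[-0.02,-0.48,0,0,0,0,-1],[0,0,0,0,0,0,-1]]]' |grep -E "^force:|pos"
cat > bar.py <<'E'
from h import *
import sys
go(ws(36,*map(float,sys.argv[1:3])))
a,dep=bot.snapshot('scene');P=bot.camera_params('scene');K=P["mtx"];v,u=np.mgrid[0:384,0:512]
c=np.stack([(u-K[0,2])/K[0,0]*dep,(v-K[1,2])/K[1,1]*dep,dep],-1)
s=sh((c-P["t"])@P["R"]);m=(dep>0)&(abs(s[...,0]-36)<14)
r=s[m];y=108-r[:,1];z=r[:,2]-99;R=np.hypot(y,z);k=(R>60)&(R<130)&(z>-5)&(z<140)
q=np.degrees(np.arctan2(z,y))[k];print("bar angle hist",np.histogram(q,np.arange(-5,125,5)))
E
python3 bar.py 41 261
```

```text
tcp_pos: [0.6521, 0.0984, 0.3438]
force: [0.6, 0.1, -0.6]
t 17.65 tip sh [ 37.7  91.2 277.8] F [ 0.6  0.1 -0.6] w 0.6 units [ 0.01 -1.68  0.56]
tool axes in shaker frame
 [[-1.     0.027  0.005]
 [ 0.027  1.     0.   ]
 [-0.005  0.001 -1.   ]]
bar angle hist (array([  8,   0,   0,   0,   0,   0,   0,   0,   0,   0,   0,   0,   0,
         0,   0,   0,  25, 160,   0,   0,   0,   0,   0,   0,   0]), array([ -5,   0,   5,  10,  15,  20,  25,  30,  35,  40,  45,  50,  55,
        60,  65,  70,  75,  80,  85,  90,  95, 100, 105, 110, 115, 120]))
```

```bash
python3 -m crank '[[[0,-0.42,0.14,0,0,0,-1],[0,-0.42,0.14,0,0,0,-1],[0,-0.42,0.14,0,0,0,-1],[0,-0.42,0.14,0,0,0,-1],[0,-0.37,0.26,0,0,0,-1],[0,-0.37,0.26,0,0,0,-1],[0,-0.37,0.26,0,0,0,-1],[0,-0.37,0.26,0,0,0,-1],[0,0,0,0,0,0,-1]]]' |grep -E "^force:|pos"
python3 bar.py -36 188
```

```text
tcp_pos: [0.6209, 0.0093, 0.2946]
force: [0.3, 0.2, -0.5]
t 18.825 tip sh [ 34.6  -3.2 228.6] F [ 0.3  0.2 -0.5] w -0.0 units [-0.07 -1.09  1.35]
tool axes in shaker frame
 [[-1.     0.027  0.003]
 [ 0.027  1.     0.   ]
 [-0.003  0.    -1.   ]]
bar angle hist (array([  8,   0,   0,   0,   0,   0,   0,   0,   0,   0, 240,  22,   0,
         0,   0,   0,   0,   0,   0,   0,   0,   0,   0,   0,   0]), array([ -5,   0,   5,  10,  15,  20,  25,  30,  35,  40,  45,  50,  55,
        60,  65,  70,  75,  80,  85,  90,  95, 100, 105, 110, 115, 120]))
```

```bash
python3 -m crank '[[[-0.04,-0.27,0.34,0,0,0,-1],[-0.04,-0.27,0.34,0,0,0,-1],[-0.02,-0.27,0.34,0,0,0,-1],[-0.02,-0.27,0.34,0,0,0,-1],[0,-0.15,0.35,0,0,0,-1],[0,-0.15,0.35,0,0,0,-1],[0,-0.15,0.35,0,0,0,-1],[0,-0.15,0.35,0,0,0,-1],[0,0,0,0,0,0,-1]]]' |grep -E "^force:|pos"
python3 bar.py -60 106
```

```text
tcp_pos: [0.6083, -0.0386, 0.2115]
force: [1.0, 0.1, -0.0]
t 20.0 tip sh [ 37.  -52.6 145.5] F [ 1.   0.1 -0. ] w 0.8 units [ 0.03 -0.25  1.32]
tool axes in shaker frame
 [[-1.     0.026  0.002]
 [ 0.026  1.     0.   ]
 [-0.002  0.    -1.   ]]
bar angle hist (array([  2,   0,   0,  53, 185,   0,   0,   0,   0,   0,   0,   0,   0,
         0,   0,   0,   0,   0,   0,   0,   0,   0,   0,   0,   0]), array([ -5,   0,   5,  10,  15,  20,  25,  30,  35,  40,  45,  50,  55,
        60,  65,  70,  75,  80,  85,  90,  95, 100, 105, 110, 115, 120]))
```

```bash
python3 -m crank '[[[0,-0.05,0.26,0,0,0,-1],[0,-0.05,0.26,0,0,0,-1],[0,-0.05,0.26,0,0,0,-1],[0,-0.05,0.26,0,0,0,-1],[0,0,0.2,0,0,0,-1],[0,0,0,0,0,0,-1]]]' |grep -E "^force:|pos"
python3 -m crank '[[[0,0,0.06,0,0,0,-1],[0,0,0.05,0,0,0,-1],[0,0,0,0,0,0,-1]]]' |grep -E "^force:|pos"
python3 bar.py -60 102
```

```text
tcp_pos: [0.6068, -0.0439, 0.1748]
force: [-0.2, -0.3, -0.1]
tcp_pos: [0.6072, -0.0438, 0.1722]
force: [-0.4, -0.5, 0.3]
t 21.175 tip sh [ 37.7 -57.8 106.2] F [-0.4 -0.5  0.3] w 0.7 units [ 0.05 -0.07  0.14]
tool axes in shaker frame
 [[-1.     0.025  0.004]
 [ 0.025  1.     0.001]
 [-0.004  0.001 -1.   ]]
bar angle hist (array([  0, 179,  15,   0,   0,   0,   0,   0,   0,  10,  14,  12,   9,
         0,   0,   0,   0,   0,   0,   0,   0,   0,   0,   0,   0]), array([ -5,   0,   5,  10,  15,  20,  25,  30,  35,  40,  45,  50,  55,
        60,  65,  70,  75,  80,  85,  90,  95, 100, 105, 110, 115, 120]))
```

```bash
python3 -m crank '[[[0,0,0.05,0,0,0,-1],[0,0,0.04,0,0,0,-1],[0,0,0,0,0,0,-1]]]' |grep -E "^force:|pos"
python3 -m crank '[[[0,0,0.04,0,0,0,-1],[0,0,0,0,0,0,-1]]]' |grep -E "^force:|pos"
python3 -m crank '[[[0,0,0.04,0,0,0,-1],[0,0,0,0,0,0,-1]]]' |grep -E "^force:|pos"
```

```text
tcp_pos: [0.6072, -0.0438, 0.1693]
force: [-0.6, 0.1, -0.2]
tcp_pos: [0.6071, -0.0438, 0.1681]
force: [-0.3, -1.3, -0.3]
tcp_pos: [0.6073, -0.0438, 0.1677]
force: [-2.7, 1.0, 7.9]
```

The bar is on its stop, with the tip at 102 mm and about 8 N. I'll lift and locate the knob.

```bash
python3 -m crank '[[[0,0,-0.5,0,0,0,-1],[0,0,-1,0,0,0,-1],[0,0,-1,0,0,0,-1],[0,-1,0,0,0,0,-1],[0,-1,0,0,0,0,-1],[0,-1,0,0,0,0,-1],[0,-1,0,0,0,0,-1],[0,-0.5,0,0,0,0,-1],[0,0,0,0,0,0,-1]]]' |grep -E "^force:|pos"
cat > knob.py <<'E'
from h import *
go(ws(36,-188,108))
for n in("scene","top"):
    a,dep=bot.snapshot(n);P=bot.camera_params(n);K=P["mtx"];v,u=np.mgrid[0:384,0:512]
    c=np.stack([(u-K[0,2])/K[0,0]*dep,(v-K[1,2])/K[1,1]*dep,dep],-1);s=sh((c-P["t"])@P["R"])
    m=(dep>0)&(abs(s[...,0]-36)<22)&(s[...,2]>80)&(s[...,2]<145)&(s[...,1]<-80)&(s[...,1]>-165)&(a.max(-1)<75)
    q=s[m];print(n,len(q),q.mean(0).round(1) if len(q) else "",np.percentile(q,[3,97],0).round(1) if len(q) else "")
    m=(dep>0)&(abs(s[...,0]-36)<12)&(s[...,2]>80)&(s[...,2]<125)&(s[...,1]<60)&(s[...,1]>-90)
    q=s[m];print(" bar z at y:",[(y,np.median(q[abs(q[:,1]-y)<10,2]).round(1)) for y in(-80,-40,0,40)])
E
python3 knob.py
```

```text
tcp_pos: [0.563, -0.1723, 0.2423]
force: [0.3, 0.2, 0.1]
t 23.225 tip sh [  34.1 -193.7  176.3] F [0.3 0.2 0.1] w 0.3 units [-0.05  0.19  2.28]
tool axes in shaker frame
 [[-1.     0.027  0.005]
 [ 0.027  1.     0.001]
 [-0.005  0.001 -1.   ]]
scene 103 [  39.7 -126.2  111.8] [[  24.4 -142.6  100.9]
 [  50.7 -114.5  121.8]]
 bar z at y: [(-80, np.float64(101.5)), (-40, np.float64(101.5)), (0, np.float64(101.0)), (40, np.float64(101.2))]
top 5 [  32.5 -138.   117.2] [[  22.  -144.2  112.1]
 [  47.9 -132.   124.3]]
 bar z at y: [(-80, np.float64(101.8)), (-40, np.float64(100.8)), (0, np.float64(101.9)), (40, np.float64(102.3))]
```

```bash
python3 -m crank '[[[-0.05,0.1,0.76,0,0,0,-1],[0,0.1,0.76,0,0,0,-1],[0,0,0.76,0,0,0,-1],[0,0.4,0,0,0,0,-1],[0,0.3,0,0,0,0,-1],[0,0.3,0,0,0,0,-1],[0,0.3,0,0,0,0,-1],[0,0.25,0,0,0,0,-1],[0,0,0,0,0,0,-1]]]' |grep -E "^force:|pos"
python3 knob.py
```

```text
tcp_pos: [0.5799, -0.1299, 0.176]
force: [-14.3, -20.3, 23.0]
t 24.45 tip sh [  37.5 -148.7  110. ] F [-14.3 -20.3  23. ] w 0.7 units [ 0.01 -1.31  0.08]
tool axes in shaker frame
 [[-1.     0.031  0.005]
 [ 0.031  0.999 -0.008]
 [-0.006 -0.007 -1.   ]]
scene 39 [  48.2 -130.3  115.3] [[  44.3 -149.4   99.1]
 [  51.6 -119.6  137.7]]
 bar z at y: [(-80, np.float64(101.3)), (-40, np.float64(101.0)), (0, np.float64(101.1)), (40, np.float64(101.1))]
top 5 [  41.8 -117.5  108.9] [[  38.  -119.4  103.3]
 [  47.  -115.4  113.3]]
 bar z at y: [(-80, np.float64(100.2)), (-40, np.float64(101.6)), (0, np.float64(102.5)), (40, np.float64(101.6))]
```

The fingertip rode onto the knob's slanted top, so it was too high. I'll back off, go lower, and push again.

```bash
python3 -m crank '[[[0,-0.5,-0.1,0,0,0,-1],[0,-1,0,0,0,0,-1],[0,-0.3,0,0,0,0,-1],[0,0,0,0,0,0,-1]]]' |grep -E "^force:|pos"
sed -i 's/ws(36,-188,108)/ws(36,-188,85)/' knob.py; python3 knob.py
```

```text
tcp_pos: [0.5644, -0.1733, 0.1766]
force: [1.1, 0.8, -0.2]
t 25.05 tip sh [  35.8 -194.2  110.6] F [ 1.1  0.8 -0.2] w 0.3 units [0.   0.21 0.85]
tool axes in shaker frame
 [[-1.     0.026  0.004]
 [ 0.026  1.     0.002]
 [-0.004  0.002 -1.   ]]
scene 107 [  39.4 -125.1  112.8] [[  23.9 -142.1  100.7]
 [  51.3 -113.1  122.7]]
 bar z at y: [(-80, np.float64(101.6)), (-40, np.float64(101.3)), (0, np.float64(101.3)), (40, np.float64(101.5))]
top 13 [  40.4 -136.4  109.7] [[  34.5 -147.4   81.8]
 [  47.1 -103.2  119.6]]
 bar z at y: [(-80, np.float64(102.0)), (-40, np.float64(101.4)), (0, np.float64(103.0)), (40, np.float64(102.9))]
```

```bash
python3 -m crank '[[[0,0,0.75,0,0,0,-1],[0,0.3,0,0,0,0,-1],[0,0.3,0,0,0,0,-1],[0,0.2,0,0,0,0,-1],[0,0.2,0,0,0,0,-1],[0,0.2,0,0,0,0,-1],[0,0,0,0,0,0,-1]]]' |grep -E "^force:|pos"
python3 knob.py
```

```text
tcp_pos: [0.5751, -0.1441, 0.1554]
force: [-6.8, -13.0, 11.3]
t 26.025 tip sh [  37.3 -163.5   89.4] F [ -6.8 -13.   11.3] w 0.8 units [ 0.02 -0.82  0.15]
tool axes in shaker frame
 [[-1.     0.029  0.005]
 [ 0.029  1.    -0.004]
 [-0.006 -0.004 -1.   ]]
scene 12 [  48.6 -143.3  113.8] [[  46.3 -160.5  104.6]
 [  51.2 -130.3  130.2]]
 bar z at y: [(-80, np.float64(100.7)), (-40, np.float64(101.5)), (0, np.float64(101.7)), (40, np.float64(101.2))]
top 30 [  39.3 -122.2  114.9] [[  30.2 -132.3   82.7]
 [  48.5 -108.7  129.3]]
 bar z at y: [(-80, np.float64(nan)), (-40, np.float64(101.0)), (0, np.float64(101.8)), (40, np.float64(101.8))]
  return _methods._mean(a, axis=axis, dtype=dtype,
  ret = ret.dtype.type(ret / rcount)
```

It's jamming by friction because the push direction is radial. I need to follow the knob's arc instead, up and to the left.

```bash
python3 -m crank '[[[0,-0.1,0,0,0,0,-1],[0,0.11,-0.12,0,0,0,-1],[0,0.11,-0.12,0,0,0,-1],[0,0.13,-0.1,0,0,0,-1],[0,0.13,-0.1,0,0,0,-1],[0,0,0,0,0,0,-1]]]' |grep -E "^force:|pos"
python3 knob.py 2>/dev/null
```

```text
tcp_pos: [0.5802, -0.1285, 0.1678]
force: [-1.0, -2.6, 2.0]
t 26.875 tip sh [  37.4 -146.8  101.9] F [-1.  -2.6  2. ] w 0.5 units [ 0.02 -1.38  0.56]
tool axes in shaker frame
 [[-1.     0.025  0.006]
 [ 0.025  1.     0.001]
 [-0.005  0.001 -1.   ]]
scene 27 [  44.2 -115.1  118.3] [[  27.7 -148.7  105.7]
 [  51.7  -95.4  130.4]]
 bar z at y: [(-80, np.float64(101.3)), (-40, np.float64(101.0)), (0, np.float64(101.2)), (40, np.float64(101.0))]
top 27 [  39.7 -109.3  126.2] [[  30.6 -117.9  109.3]
 [  50.2  -99.7  133.8]]
 bar z at y: [(-80, np.float64(103.8)), (-40, np.float64(102.0)), (0, np.float64(101.4)), (40, np.float64(102.1))]
```

```bash
python3 -m crank '[[[0,0.14,-0.08,0,0,0,-1],[0,0.14,-0.08,0,0,0,-1],[0,0.15,-0.06,0,0,0,-1],[0,0,0,0,0,0,-1]]]' |grep -E "^force:|pos"
python3 -m crank '[[[0,0.1,-0.04,0,0,0,-1],[0,0,0,0,0,0,-1]]]' |grep -E "^force:|pos"
python3 knob.py 2>/dev/null
```

```text
tcp_pos: [0.584, -0.1153, 0.1738]
force: [-0.3, -0.3, -0.2]
tcp_pos: [0.5849, -0.1132, 0.175]
force: [-0.2, -0.8, -1.0]
t 27.725 tip sh [  37.2 -130.8  109. ] F [-0.2 -0.8 -1. ] w 0.5 units [-0.   -1.91  0.8 ]
tool axes in shaker frame
 [[-1.     0.025  0.004]
 [ 0.025  1.     0.001]
 [-0.004  0.002 -1.   ]]
scene 35 [ 46.1 -99.1 120.1] [[  33.3 -127.4  106.2]
 [  51.9  -83.2  137.9]]
 bar z at y: [(-80, np.float64(102.0)), (-40, np.float64(101.9)), (0, np.float64(101.4)), (40, np.float64(101.5))]
top 16 [ 39.5 -94.9 131.8] [[  33.7 -101.8  127.6]
 [  47.3  -87.7  135.6]]
 bar z at y: [(-80, np.float64(101.6)), (-40, np.float64(101.6)), (0, np.float64(102.4)), (40, np.float64(102.6))]
```

```bash
for i in 1; do python3 -m crank '[[[0,0.05,0,0,0,0,-1],[0,0,0,0,0,0,-1]]]' |grep -E "^force:|pos"; python3 -m crank '[[[0,0.05,0,0,0,0,-1],[0,0,0,0,0,0,-1]]]' |grep -E "^force:|pos";python3 -m crank '[[[0,0.04,0,0,0,0,-1],[0,0,0,0,0,0,-1]]]' |grep -E "^force:|pos"; done
```

```text
tcp_pos: [0.5854, -0.1122, 0.1751]
force: [-1.1, -0.8, 0.4]
tcp_pos: [0.5858, -0.1111, 0.1751]
force: [-0.7, -2.2, 2.3]
tcp_pos: [0.5858, -0.1109, 0.1751]
force: [-3.0, -4.6, 2.0]
```

```bash
python3 -m crank '[[[0,0.05,0,0,0,0,-1],[0,0,0,0,0,0,-1]]]' |grep -E "^force:|pos"
python3 -m crank '[[[0,-0.2,0,0,0,0,-1],[0,-1,0,0,0,0,-1],[0,-1,0,0,0,0,-1],[0,0,-1,0,0,0,-1],[0,0,-1,0,0,0,-1],[0,0,-1,0,0,0,-1],[1,0,-1,0,0,0,-1],[1,0,0,0,0,0,-1],[1,0,0,0,0,0,-1],[0,0,0,0,0,0,-1]]]' |grep -E "^force:|pos"
python3 knob.py 2>/dev/null
python3 - <<'E'
from h import *
z=np.load("s0.npz");n=bot.snapshot("scene")[0]
P=bot.camera_params("scene")
# knob underside/top silhouette: dark pixel centroid vs expected upright knob centre
print("expected px",px("scene",ws(36,-98,119),P))
d=np.argwhere(n[100:260,150:240].max(-1)<50)+[100,150];print("dark",d.mean(0)[::-1],np.percentile(d,[3,97],0))
E
```

```text
tcp_pos: [0.5859, -0.1107, 0.1751]
force: [-3.3, -8.1, 3.9]
tcp_pos: [0.4782, -0.1403, 0.2948]
force: [0.0, 0.1, 0.2]
t 30.075 tip sh [ -56.4 -188.6  228.8] F [0.  0.1 0.2] w 0.4 units [-3.06  0.08  4.81]
tool axes in shaker frame
 [[-1.     0.024  0.004]
 [ 0.024  1.     0.002]
 [-0.004  0.002 -1.   ]]
scene 103 [ 40.2 -91.8 124.8] [[  25.1 -107.2  109.1]
 [  50.9  -82.6  134. ]]
 bar z at y: [(-80, np.float64(104.0)), (-40, np.float64(100.9)), (0, np.float64(101.2)), (40, np.float64(101.6))]
top 33 [ 32.4 -97.4 128.1] [[  22.9 -108.2  107.9]
 [  45.9  -85.8  137.3]]
 bar z at y: [(-80, np.float64(102.3)), (-40, np.float64(101.5)), (0, np.float64(101.9)), (40, np.float64(102.9))]
expected px [196.63465312 199.98250626]
dark [208.59921671 154.25391645] [[102.   171.93]
 [224.   238.  ]]
```

The knob is centred at y ≈ −97 with its top at about 132 mm, so it is upright at its stop. The bar lies level at about 101.5 mm, and the robot is clear.

```bash
python3 -c "
from rig import bot
print(bot.finish_job())"
```

```text
the job is handed in; nothing more can be done
None
```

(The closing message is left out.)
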